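# Set a roller inductor two turns off its end stop

### The arm

A 6-joint arm with a two-finger parallel gripper is mounted at the origin on the work surface. World frame = base frame: x ahead of the robot, y to its left, z up, the work surface at z = 0. Lengths are in mm, angles in rad, forces in N, time in s.
With the tool pointing down it reaches from about 325 to 775 mm from the base axis. Payload 5.5 kg.
Tool frame: the origin (TCP) lies at the very end of the fingers, on their centre line; the grasp point (between the pads) lies 19 mm behind it; z points along the fingers, y is the line along which they close (so a half turn about z gives the same grasp; the last joint's range is limited). The gripper opens to 88 mm and grips with 3 to 60 N. Pads are 20 mm wide; open, the fingers measure 115 mm over their backs; the gripper's body (75 mm by 178 mm) begins 61 mm behind the grasp point.
Start: joints at [-1.324, 0.091, 1.231, -0, 1.82, -0.057], TCP at [179.489, -572.538, 200.931] pointing down, gripper open.
Joint ranges: [-2.87, 2.87], [-0.86, 2.18], [0.17, 2.46], [-1.51, 4.65], [0.06, 2.69], [-2.65, 2.65]. Speed limits (rad/s): [2.57, 2.57, 3.01, 3.14, 3.14, 3.14].

### API

Orientations are given as a unit quaternion [w, x, y, z].
In Python, from rig import sensors, eyes, r, search_frame, pinpoint gives the robot as it stands.
- The arm moves only by the shell command python3 -m inch 'ROWS'. ROWS is JSON, a list of rows, each a list of 3 entries, a list of its own where there are three numbers: the closure, from 0 (fully open) to 1 (shut), then the shift along the tool's x, y, z as a fraction of full scale, then the turn, a rotation vector about the tool's x, y, z as a fraction of full scale. A call has 1 to 12 rows; each row shifts and turns the commanded pose from where the row before left it, along the tool's axes as they then stand; what a row does not reach is not made up. Full scale, the value 1, is 25 mm for a shift and 0.08 rad for a turn. A row lasts 1/12 s, in which the tool goes at most 41.7 mm and 7.16 degrees, less where a joint would pass 70% of its speed; a pose out of reach is approached as far as the arm can. A call with a number of a shift or a turn outside -1 to 1 is refused whole. A call with a gripper value outside its range is refused whole. The fingers move at their own pace and stop on an object; the grip force is fixed at half the most. Time passes only in rows, so rows that do not move let the fingers close. It gives the time, the measured TCP pose, the force, the opening and the grip force at its end, in the units of the state.
- sensors.observe(): the state, without advancing time (a new reading comes with each control period).
- eyes.get_image(name): name is "side" or "top"; returns a dict with "pixels" (384x512x3 uint8, red, green, blue), "z_map" (384x512 float32, mm along the optical axis (not along the pixel's ray), 0 where there is no reading), "K" (3x3 intrinsics, pixels), "position" and "attitude" of the camera in the world. Camera axes: x right, y up, looking along -z (the intrinsics and any distortion apply to the point x, -y, -z); pixel columns grow to the right and rows downward; lengths in mm; the calibration is good to about 2 mm. A picture is of the moment at which its call begins.
- r.job_done(): hands the job in; it is judged then, once.
Trained networks look in a picture, given as the dict that the camera call returned (one of the last four; its "shot" number tells which), for a name from the list of things; names that differ only in an ending like _2 or _b are one class to them, and where a whole thing is asked for, a point or a joint stands for the part that bears it (a point fixed in the world has none). Each returns a list of dicts, best first, with "score" (0 to 1); they miss things now and then, are a little off and sometimes report something else, mostly with a low value. They report only what shows in the picture. A call takes as long as a camera call. They do not tell look-alikes from the thing itself.
- search_frame(picture, thing): "point" ([x, y, z] in mm, in the coordinates of the camera as it stood for that picture, good to about 4 mm: the middle of the surface that is visible of it).
- pinpoint(picture, thing): "point" ([x, y, z] in mm, in the coordinates of the camera as it stood for that picture, good to about 4 mm: a listed point, or the origin of a listed thing).
The state is a dict: "t": time; "qpos": joint angles; "qvel": joint speeds; "joint_torque": joint torques, N m; "eef_pos": TCP position; "eef_rot": TCP orientation; "wrist_force": force on the tool from outside, world axes, zero at the start; "ft_torque": the same for the moment, N m; "grip_width": opening from 0.0 (shut) to 1.0 (fully open); "gripper_force": force on a finger pad.
Only numpy, scipy, OpenCV 4.12 (cv2) and the standard library are available. Lean on these libraries where they do the work, as an engineer would, in place of code of your own. Each camera call takes 0.05 s, during which the arm holds its last target. There are 200 camera calls.

### The job

Fit the loose handwheel fully down onto the square shaft on top of the roller inductor, wind the coil clockwise until it comes up against its end stop, then back it off exactly two full turns anticlockwise. Finish there still gripping the wheel's revolving handle, and do not let go: I will lock the shaft while you hold it. Leave the other things on the bench where they are.

Things in the scene. Friction and masses are not known exactly. Their poses are not given: they have to be found in the camera images.
- wheel: The loose handwheel, bare aluminium, 0.3 to 0.45 kg: round rim 128 mm across (top 14 mm above the underside), three 10 mm spokes (tops at 12 mm), square-sided hub 28 mm across flats, 48 mm tall, with a 15.2 mm square through bore parallel to its flats. Starts flat on the bench, handle up, any yaw. Origin: on the axis at the underside of hub and rim; x points to the handle, z up the axis.
- hub (a point): Centre of the handwheel's hub for gripping: on the axis, 36 mm above the wheel's underside, 12 mm below the hub's top. Axes as the wheel's: x (towards the handle) and y are square to the flats of hub and bore.
- handle: The wheel's revolving handle: upright black round grip, 20 mm in diameter, 60 mm long, on the rim 57 mm from the wheel's axis. Origin half-way up on its own axis, 46 mm above the wheel's underside; its top is at 76 mm. It spins freely on its bolt, so a closed grip on it can be led round the circle without the hand turning.
- inductor: Roller inductor: copper coil 65 mm across standing on end between two black 110 mm square plates (upper face 130 mm above the bench), fixed to the bench by its 140 x 120 x 6 mm base plate. Origin: under the middle of the base, on the coil's axis. A brass roller beside the coil climbs 5 mm per clockwise turn and is at the top at the end stop.
- shaft_top (a point): Centre of the top end of the inductor's upright steel shaft, 178 mm above the bench: 14 mm square, the top 5 mm tapering to 9 mm; x and y are square to its flats; turns with the coil. The wheel goes on in any of four ways round and is fully home when its underside rests on the round 30 mm shoulder 36 mm below this point. It then has about 5 degrees of play either way.
- coil (a joint): Turn of the coil and shaft in rad: 0 at the end stop, growing anticlockwise seen from above (6.283 a turn, 17 turns in all). Starts 0.25 to 0.77 turn from the stop. Needs about 0.12 N m to turn (2 N at the handle) and stays where it is left; the stop is hard.
- solder_spool: bystander: spool of solder, 60 mm across, 45 mm tall; origin at its underside
- wire_spool: bystander: spool of copper wire, 58 mm across, 62 mm tall; origin at its underside
- cup: bystander: black open cup, 64 mm across, 55 mm tall; origin at its underside
- jar: bystander: glass jar with a steel lid, 52 mm across, 70 mm tall; origin at its underside
- multimeter: bystander: yellow hand multimeter lying flat, 88 x 180 x 55 mm; origin at its underside
- screwdriver: bystander: blue-handled screwdriver lying at the side, about 200 mm long; origin at its underside
- cutters: bystander: red-handled side cutters lying flat, 140 mm long; origin at their underside
Mind the look-alikes: they are no part of the job. What is shaped like the wheel but red is not meant.

How it is judged (in metres and radians):
On the way, in this order (a step that is already met when the one before it is completed fails the run):
1. the handwheel is fully down on the square shaft, against its shoulder (z of hub in the frame of shaft_top below 0.003 m and horizontal distance between hub and shaft_top below 0.003 m and angle between the z axis of hub and the z axis of shaft_top, either way round below 0.06 rad), for 0.2 s.
2. the coil is wound clockwise to its end stop with the wheel on the shaft (value of joint coil below 0.08 rad and z of hub in the frame of shaft_top below 0.006 m and horizontal distance between hub and shaft_top below 0.004 m), for 0.1 s.
At the end, for the whole second after the job is handed in: The coil stands two turns (12.57 rad) off its end stop within 0.3 rad (a twentieth of a turn) and at rest, the handwheel is within 3 mm of fully home on the shaft and square to it, and the fingers still grip the revolving handle with more than 5 N (all of step 1 and value of joint coil between 12.266 and 12.866 rad and velocity of joint coil between -0.1 and 0.1 rad/s and contact force between the fingers and handle above 5 N); the arm keeps its last pose, push and grip.
It fails at once if a bystander on the bench is pushed more than 30 mm from its place (distance of any of solder_spool, wire_spool, cup, jar, multimeter, screwdriver, cutters from where it was at the start of the episode above 0.03 m).
It also fails if it takes over 72 s, if anything falls off the work surface, if the arm or the gripper's body presses on something with over 40 N, if the wrist force passes 120 N, or if a joint passes its speed limit or range.

## Working session

There is one attempt and no reset: what is moved stays moved. The work goes in short steps, Python scripts to look and compute and a shell command to move; the robot and the scene stay as the last step left them, time stands still between calls to the robot, and variables do not carry over. Pictures are saved under pics/ and viewed, at most 10 in all, crops included, and the job is handed in when it is done.

```bash
ls; mkdir -p pics
cat > h.py <<'E'
import numpy as np,cv2,json
from scipy.spatial.transform import Rotation as R
from rig import sensors, eyes, r, search_frame, pinpoint
def rot(q): return R.from_quat([q[1],q[2],q[3],q[0]])
def w(p,c): return rot(p["attitude"]).apply(np.array(c))+np.array(p["position"])
def cloud(p):
    z=p["z_map"];K=np.array(p["K"]);v,u=np.mgrid[:384,:512]
    c=np.stack([(u-K[0,2])/K[0,0]*z,-(v-K[1,2])/K[1,1]*z,-z],-1)
    W=rot(p["attitude"]).apply(c.reshape(-1,3)).reshape(384,512,3)+np.array(p["position"])
    W[z==0]=np.nan
    return W
def save(p,n): cv2.imwrite("pics/"+n,p["pixels"][:,:,::-1])
E
python3 - <<'E'
from h import *
for n in["top","side"]:
    p=eyes.get_image(n);save(p,n+"0.png");print(n,p["position"],p["attitude"],p["K"])
    for t in["wheel","hub","handle","shaft_top","inductor","cup","jar","multimeter","solder_spool","wire_spool","screwdriver","cutters"]:
        print(t,[(np.round(w(p,d["point"])).tolist(),round(d["score"],2)) for d in pinpoint(p,t)[:3]])
s=sensors.observe();print(s)
E
```

```text
pics
top [ 332.37734344  -14.61511214 1468.1482941 ] [-0.7024513  -0.06014943  0.05080334  0.70736358] [[429.28002068   0.         254.66365544]
 [  0.         429.28002068 185.43830428]
 [  0.           0.           1.        ]]
wheel [([490.0, -249.0, -3.0], 0.84), ([322.0, -169.0, -0.0], 0.83)]
hub [([320.0, -173.0, 38.0], 0.87), ([490.0, -247.0, 35.0], 0.8), ([476.0, -5.0, 1.0], 0.27)]
handle [([438.0, -231.0, 41.0], 0.62), ([269.0, -141.0, 46.0], 0.36)]
shaft_top [([500.0, 233.0, 179.0], 0.59)]
inductor [([496.0, 230.0, 0.0], 0.78)]
cup [([620.0, 4.0, 1.0], 0.62), ([755.0, -220.0, 3.0], 0.49)]
jar [([730.0, -33.0, 1.0], 0.75)]
multimeter [([758.0, -221.0, 4.0], 0.79)]
solder_spool [([477.0, -4.0, -0.0], 0.76)]
wire_spool [([749.0, 176.0, 2.0], 0.57)]
screwdriver [([513.0, 449.0, -0.0], 0.54)]
cutters [([570.0, -445.0, 3.0], 0.56)]
side [-322.570646    896.27936316 1002.65909062] [-0.33833039 -0.1659428   0.42895049  0.82097321] [[484.03746053   0.         257.02035364]
 [  0.         484.03746053 191.35970861]
 [  0.           0.           1.        ]]
wheel [([490.0, -245.0, -1
[... 600 characters left out ...]
 1.3, 'qpos': array([-1.32368029e+00,  9.10936725e-02,  1.23067968e+00, -4.09822890e-06,
        1.81979267e+00, -5.66966483e-02]), 'qvel': array([-0.00078837, -0.0001749 ,  0.00230526,  0.00014259, -0.00059389,
        0.00123651]), 'joint_torque': array([-7.68428299e-05, -4.46195304e+01, -4.06504083e+01,  6.99497969e-02,
        1.95142720e-02,  1.50143518e-05]), 'eef_pos': array([ 179.5005885 , -572.54390027,  200.94649004]), 'eef_rot': array([ 1.34451668e-05,  9.88484478e-01,  1.51322295e-01, -7.10956408e-07]), 'wrist_force': array([ 0.92917778, -0.216413  ,  0.54999011]), 'ft_torque': array([ 0.0348892 , -0.01102461,  0.03498239]), 'gripper_force': 0.0, 'grip_width': 1.0025810742912158}
```

View pics/top0.png

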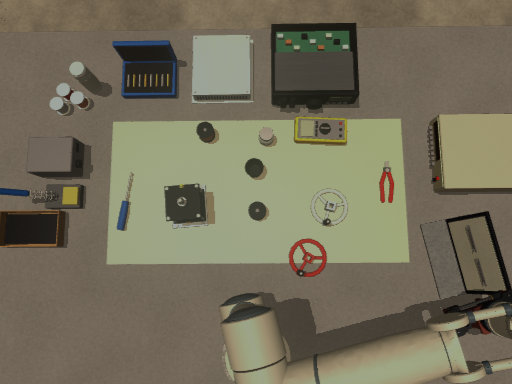

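View pics/side0.png

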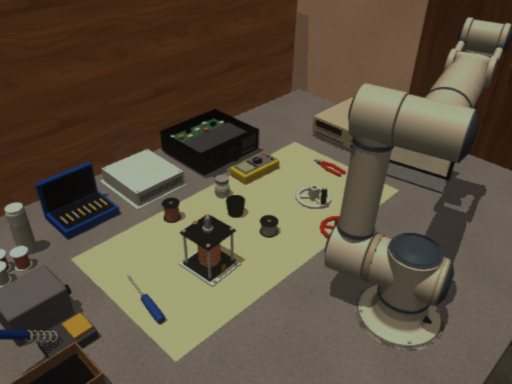

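The aluminium wheel is at about px (330,207) in the top view, handle at (327,222). The red look-alike is at (308,257), and the inductor is at (185,203). Next I need the yaws and the shaft centre.

Run:
```python
from h import *
ims=[]
for n,(a,b),(c,d) in[("top",(202,182),(330,207)),("side",(0,0),(0,0))]:
    ps=[eyes.get_image(n) for _ in range(4)]
    p=ps[-1];m=np.mean([q["pixels"].astype(float) for q in ps],0)
    W=np.nanmean([cloud(q) for q in ps],0)
    def px(P):
        c=rot(p["attitude"]).inv().apply(np.array(P)-p["position"]);K=p["K"]
        return int(K[0,2]+K[0,0]*c[0]/-c[2]),int(K[1,2]-K[1,1]*c[1]/-c[2])
    for P,h in [((495,234,165),20),((490,-245,20),28)]:
        u,v=px(P);print(n,P,u,v)
        ims.append(cv2.resize(m[v-h:v+h,u-h:u+h].clip(0,255).astype(np.uint8),(400,300 if 0 else 400),interpolation=cv2.INTER_CUBIC)[:300*2])
    for c,(z0,z1) in [((495,234),(150,190)),((490,-245),(30,56)),((438,-230),(60,85)),((490,-245),(10,17))]:
        k=(np.hypot(W[...,0]-c[0],W[...,1]-c[1])<(70 if z1==17 else 30))&(W[...,2]>z0)&(W[...,2]<z1)
        q=W[k];print(n,c,k.sum(),q.mean(0).round(1),q.min(0).round(1),q.max(0).round(1),cv2.fitEllipse(q[:,:2].astype(np.float32))[0] if z1==17 else '')
    for t in["shaft_top","hub","handle"]:
        for q in ps[:]: print(t,[(w(q,d["point"]).round().tolist(),round(d["score"],2)) for d in pinpoint(q,t)[:2]])
o=np.vstack([np.hstack(ims[:2]),np.hstack(ims[2:])]);o=cv2.resize(o,(600,600));cv2.imwrite("pics/c1.png",o[:,:,::-1])
```

```text
top (495, 234, 165) 179 200
top (490, -245, 20) 328 205
top (495, 234) 31 [493.4 229.7 171.6] [485.8 223.1 151.9] [503.3 238.8 178.1] 
top (490, -245) 67 [ 488.3 -247.4   45.9] [ 472.7 -262.7   31.1] [ 504.6 -231.1   50.8] 
top (438, -230) 33 [ 433.8 -230.    74.4] [ 425.1 -240.6   64.9] [ 441.5 -221.    79.1] 
top (490, -245) 411 [ 490.6 -247.8   13.2] [ 425.8 -309.8   10. ] [ 549.1 -187.1   17. ] (488.62518310546875, -247.83815002441406)
shaft_top [([497.0, 233.0, 180.0], 0.5)]
shaft_top [([498.0, 231.0, 183.0], 0.58), ([616.0, 6.0, -0.0], 0.52)]
shaft_top []
shaft_top [([497.0, 231.0, 178.0], 0.41)]
hub [([321.0, -171.0, 36.0], 0.98), ([489.0, -248.0, 36.0], 0.72)]
hub [([489.0, -244.0, 34.0], 0.89), ([319.0, -170.0, 35.0], 0.84)]
hub [([317.0, -171.0, 37.0], 0.95), ([488.0, -245.0, 35.0], 0.91)]
hub [([319.0, -170.0, 37.0], 0.9), ([489.0, -245.0, 37.0], 0.7)]
handle [([267.0, -141.0, 46.0], 0.59), ([437.0, -231.0, 43.0], 0.52)]
handle [([437.0, -230.0, 43.0], 0.52), ([270.0, -138.0, 43.0], 0.39)]
handle [([437.0, -228.0, 40.0], 0.51), ([270.0, -143.0, 45.0], 0.42)]
handle [([438.
[... 590 characters left out ...]
489.0, 235.0, 178.0], 0.76), ([493.0, 235.0, -2.0], 0.21)]
shaft_top [([489.0, 233.0, 176.0], 0.85), ([491.0, -246.0, 35.0], 0.15)]
shaft_top [([490.0, 235.0, 177.0], 0.88)]
hub [([489.0, -245.0, 34.0], 0.83), ([318.0, -165.0, 33.0], 0.57)]
hub [([491.0, -247.0, 35.0], 0.7), ([322.0, -167.0, 33.0], 0.64)]
hub [([489.0, -247.0, 36.0], 0.88), ([319.0, -167.0, 35.0], 0.6)]
hub [([493.0, -241.0, 33.0], 0.92), ([322.0, -170.0, 32.0], 0.56)]
handle [([435.0, -229.0, 46.0], 0.54)]
handle [([436.0, -229.0, 42.0], 0.5), ([618.0, 13.0, -2.0], 0.24)]
handle [([435.0, -230.0, 43.0], 0.47)]
handle [([436.0, -230.0, 45.0], 0.42), ([492.0, -245.0, 35.0], 0.28)]<stdin>:6: RuntimeWarning: Mean of empty slice
```

View pics/c1.png

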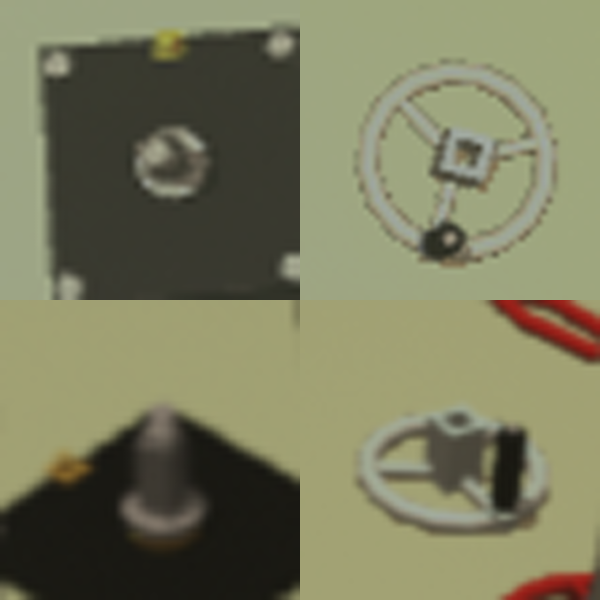

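The side crop shows the square-tapered shaft on its shoulder (lower left). The top crop shows the wheel hub with its handle at yaw of about 162°. I'll move above the wheel now.

```bash
cat > go.py <<'E'
import sys
from h import *
def go(x,y,z,yaw=None,n=None):
    s=sensors.observe();T=rot(s["eef_rot"]);d=np.array([x,y,z])-s["eef_pos"];v=T.inv().apply(d)/25
    ty=T.apply([0,1,0]);a=np.degrees(np.arctan2(ty[1],ty[0]))
    print("t",round(s["t"],2),"pos",np.round(s["eef_pos"],1),"yang",round(a,2),"tilt",np.round(T.apply([0,0,1]),4),"f",np.round(s["wrist_force"],1),"w",round(s["grip_width"]*88,1),"gf",round(s["gripper_force"],1),"j6",round(s["qpos"][5],2))
    n=n or max(1,int(np.ceil(np.linalg.norm(v)/.98)));print("rows",n,"shift",np.round(v/n,3))
    if yaw is not None:
        e=(yaw-a+180)%360-180;print("turn z total",round(-np.radians(e)/.08,2))
if __name__=="__main__":
    go(*[float(k) for k in sys.argv[1:]])
E
python3 -m inch '[[0.45,[0.874,-0.486,0],[0,0,0]],[0.45,[0.874,-0.486,0],[0,0,0]],[0.45,[0.874,-0.486,0],[0,0,0]],[0.45,[0.874,-0.486,0],[0,0,0]],[0.45,[0.874,-0.486,0],[0,0,0]],[0.45,[0.874,-0.486,0],[0,0,0]],[0.45,[0.874,-0.486,0],[0,0,0]],[0.45,[0.874,-0.486,0],[0,0,0]],[0.45,[0.874,-0.486,0],[0,0,0]],[0.45,[0.874,-0.486,0],[0,0,0]],[0.45,[0.874,-0.486,0],[0,0,0]],[0.45,[0.874,-0.486,0],[0,0,0]]]'
python3 -m inch '[[0.45,[0.874,-0.486,0],[0,0,0]],[0.45,[0.874,-0.486,0],[0,0,0]],[0.45,[0.874,-0.486,0],[0,0,0]],[0.45,[0.874,-0.486,0],[0,0,0]],[0.45,[0.874,-0.486,0],[0,0,0]],[0.45,[0.874,-0.486,0],[0,0,0]]]'
python3 -m inch '[[0.45,[0,0,0.5],[0,0,-1]],[0.45,[0,0,0.5],[0,0,-1]],[0.45,[0,0,0.5],[0,0,-1]],[0.45,[0,0,0.5],[0,0,-1]],[0.45,[0,0,0.5],[0,0,-1]],[0.45,[0,0,0.5],[0,0,-1]],[0.45,[0,0,0],[0,0,-1]],[0.45,[0,0,0],[0,0,-1]],[0.45,[0,0,0],[0,0,-1]],[0.45,[0,0,0],[0,0,-1]],[0.45,[0,0,0],[0,0,-1]],[0.45,[0,0,0],[0,0,-1]]]'
python3 go.py 489 -247 100 -18
```

```text
t: 3.9
eef_pos: [386.8, -354.0, 201.1]
eef_rot: [0.0, 0.988, 0.151, 0.0]
wrist_force: [0.1, -0.5, 0.4]
grip_width: 0.551
gripper_force: 0.0
t: 4.4
eef_pos: [490.1, -245.2, 201.1]
eef_rot: [0.0, 0.988, 0.151, 0.0]
wrist_force: [0.8, -1.0, -0.6]
grip_width: 0.552
gripper_force: 0.0
t: 5.4
eef_pos: [489.3, -246.2, 126.0]
eef_rot: [0.0, 0.806, 0.592, 0.0]
wrist_force: [0.1, -0.7, -0.8]
grip_width: 0.548
gripper_force: 0.0
t 5.4 pos [ 489.3 -246.2  126. ] yang -17.36 tilt [ 0. -0. -1.] f [ 0.1 -0.7 -0.8] w 48.2 gf 0.0 j6 -0.23
rows 2 shift [-0.017 -0.002  0.519]
turn z total 0.14
```

```bash
python3 -m inch '[[0.45,[-0.03,0,0.9],[0,0,0.1]],[0.45,[0,0,0.9],[0,0,0]],[0.45,[0,0,0.9],[0,0,0]],[0.45,[0,0,0.6],[0,0,0]],[0.45,[0,0,0.5],[0,0,0]],[0.45,[0,0,0.5],[0,0,0]],[0.45,[0,0,0],[0,0,0]]]'
python3 -m inch '[[1,[0,0,0],[0,0,0]],[1,[0,0,0],[0,0,0]],[1,[0,0,0],[0,0,0]],[1,[0,0,0],[0,0,0]],[1,[0,0,0],[0,0,0]],[1,[0,0,0],[0,0,0]]]'
python3 go.py 489 -247 18 -18
```

```text
t: 5.98
eef_pos: [487.9, -246.2, 15.6]
eef_rot: [-0.002, 0.809, 0.587, -0.001]
wrist_force: [0.0, 0.5, 0.1]
grip_width: 0.551
gripper_force: 0.0
t: 6.48
eef_pos: [489.6, -247.2, 19.8]
eef_rot: [0.001, 0.809, 0.587, 0.0]
wrist_force: [-2.7, 1.8, 5.5]
grip_width: 0.312
gripper_force: 30.0
t 6.48 pos [ 489.6 -247.2   19.8] yang -18.05 tilt [ 1.3e-03 -9.0e-04 -1.0e+00] f [-2.7  1.8  5.5] w 27.5 gf 30.0 j6 -0.21
rows 1 shift [ 0.001 -0.024  0.073]
turn z total -0.01
```

```bash
python3 -m inch '[[1,[0,0,-0.4],[0,0,0]],[1,[0,0,-0.9],[0,0,0]],[1,[0,0,-0.9],[0,0,0]],[1,[0,0,-0.9],[0,0,0]],[1,[0,0,-0.9],[0,0,0]],[1,[0,0,-0.9],[0,0,0]],[1,[0,0,-0.9],[0,0,0]],[1,[0,0,-0.9],[0,0,0]],[1,[0,0,-0.9],[0,0,0]],[1,[0,0,-0.9],[0,0,0]],[1,[0,0,0],[0,0,0]]]'
python3 -m inch '[[1,[0.918,-0.289,0],[0,0,0]],[1,[0.918,-0.289,0],[0,0,0]],[1,[0.918,-0.289,0],[0,0,0]],[1,[0.918,-0.289,0],[0,0,0]],[1,[0.918,-0.289,0],[0,0,0]],[1,[0.918,-0.289,0],[0,0,0]],[1,[0.918,-0.289,0],[0,0,0]],[1,[0.918,-0.289,0],[0,0,0]],[1,[0.918,-0.289,0],[0,0,0]],[1,[0.918,-0.289,0],[0,0,0]]]'
python3 - <<'E'
from h import *
import go
go.go(494,234,225,-18)
o=[]
for n in["top","side"]:
    p=eyes.get_image(n)
    def px(P):
        c=rot(p["attitude"]).inv().apply(np.array(P)-p["position"]);K=p["K"]
        return K[0,2]+K[0,0]*c[0]/-c[2],K[1,2]-K[1,1]*c[1]/-c[2]
    for t in["shaft_top","hub"]:
        for i in range(3): print(n,t,[(w(p,d["point"]).round(1).tolist(),round(d["score"],2)) for d in pinpoint(p,t)[:2]])
    u,v=px((494,234,165));
    h=16;a,b=int(round(u)),int(round(v));c=p["pixels"][b-h:b+h,a-h:a+h]
    c=cv2.resize(c,(400,400),interpolation=cv2.INTER_CUBIC)
    for z in (142,173,178):   # model at candidate (494,234)
        for rr in ([15] if z==142 else [4.5 if z==178 else 7]):
            P=[px((494+rr*np.cos(k),234+rr*np.sin(k),z)) for k in np.linspace(0,2*np.pi,40)]
            P=[((x-a+h+.5)*12.5,(y-b+h+.5)*12.5) for x,y in P]
            cv2.polylines(c,[np.round(P).astype(np.int32)],True,(255,0,0) if z==142 else (0,255,0) if z==173 else (0,255,255),1)
    o.append(c)
cv2.imwrite("pics/s1.png",np.hstack(o)[:,:,::-1])
E
```

```text
t: 7.4
eef_pos: [490.3, -247.5, 236.3]
eef_rot: [0.004, 0.809, 0.587, 0.002]
wrist_force: [-0.1, -0.3, -2.8]
grip_width: 0.316
gripper_force: 30.0
t: 8.23
eef_pos: [491.0, -5.1, 229.1]
eef_rot: [-0.001, 0.809, 0.587, -0.001]
wrist_force: [0.5, -0.1, -3.5]
grip_width: 0.311
gripper_force: 30.0
t 8.23 pos [491.   -5.1 229.1] yang -18.05 tilt [-2.e-03  2.e-04 -1.e+00] f [ 0.5 -0.1 -3.5] w 27.4 gf 30.0 j6 0.24
rows 10 shift [ 0.913 -0.285  0.016]
turn z total -0.01
top shaft_top [([731.8, -35.0, 1.7], 0.42), ([498.1, 234.0, 177.5], 0.4)]
top shaft_top [([731.8, -35.0, 1.7], 0.42), ([498.1, 234.0, 177.5], 0.4)]
top shaft_top [([731.8, -35.0, 1.7], 0.42), ([498.1, 234.0, 177.5], 0.4)]
top hub [([317.9, -173.6, 36.6], 0.86)]
top hub [([317.9, -173.6, 36.6], 0.86)]
top hub [([317.9, -173.6, 36.6], 0.86)]
side shaft_top [([490.0, 237.6, 177.0], 0.97), ([618.6, 11.8, 1.0], 0.33)]
side shaft_top [([490.0, 237.6, 177.0], 0.97), ([618.6, 11.8, 1.0], 0.33)]
side shaft_top [([490.0, 237.6, 177.0], 0.97), ([618.6, 11.8, 1.0], 0.33)]
side hub [([490.1, -3.9, 242.5], 0.95), ([317.0, -164.9, 34.0], 0.79)]
side hub [([490.1, -3.9, 242.5], 0.95), ([317.0, -164.9, 34.0], 0.79)]
side hub [([490.1, -3.9, 242.5], 0.95), ([317.0, -164.9, 34.0], 0.79)]
```

View pics/s1.png

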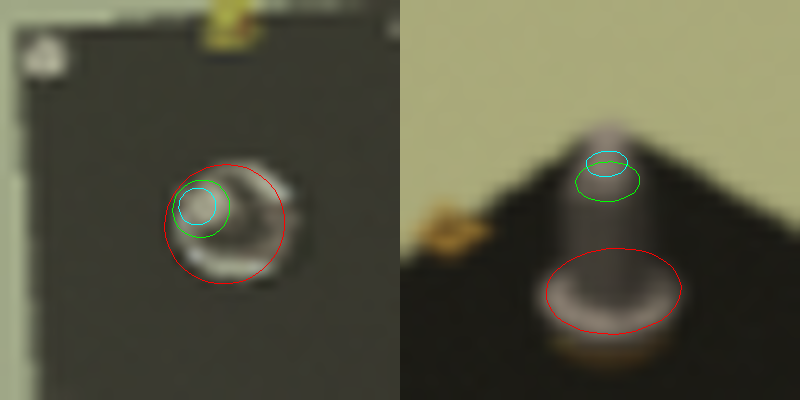

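The top view shows the ring centre at about (235,221) in the crop, slightly right of the model, so y is about 232. I'll refine it with the plate and ring fits.

Run:
```python
from h import *
import go
p=eyes.get_image("top")
Rm=rot(p["attitude"]);K=p["K"]
def back(u,v,z):
    d=Rm.apply([(u-K[0,2])/K[0,0],-(v-K[1,2])/K[1,1],-1]);s=(z-p["position"][2])/d[2];return (np.array(p["position"])+s*d).round(1)
g=cv2.cvtColor(p["pixels"],cv2.COLOR_RGB2GRAY)[170:240,150:220]
G=cv2.resize(g,None,fx=8,fy=8,interpolation=cv2.INTER_CUBIC)
f=lambda q:((q[0]+.5)/8-.5+150,(q[1]+.5)/8-.5+170)
for th in (85,100,115):
    m=(G<th).astype(np.uint8);cs,_=cv2.findContours(m,cv2.RETR_EXTERNAL,cv2.CHAIN_APPROX_NONE)
    c=max(cs,key=cv2.contourArea);r0=cv2.minAreaRect(c);print("plate",th,r0[1],r0[2],back(*f(r0[0]),130))
C=back(*f(r0[0]),130)
for th in (75,90,105):
    m=(G>th).astype(np.uint8);n,l,st,ce=cv2.connectedComponentsWithStats(m)
    for i in range(1,n):
        if 1500<st[i,4]<20000 :
            cs,_=cv2.findContours((l==i).astype(np.uint8),cv2.RETR_EXTERNAL,cv2.CHAIN_APPROX_NONE)
            q,rr=cv2.minEnclosingCircle(cs[0]);print("ring",th,st[i,4],rr/8,back(*f(q),142))
go.go(495,232,229,-18)
```

```text
plate 85 (306.1217041015625, 317.6089782714844) 86.34777069091797 [488.9 222.1 130. ]
plate 100 (310.5407409667969, 323.43609619140625) 86.92254638671875 [488.9 221.9 130. ]
plate 115 (386.5924072265625, 323.389892578125) 0.7131887078285217 [489.3 213.1 130. ]
ring 75 4257 5.263620853424072 [494.8 231.4 142. ]
ring 90 3225 5.012484073638916 [494.8 231.1 142. ]
ring 105 1654 4.569356441497803 [492.1 233.2 142. ]
t 8.98 pos [491.6  -6.6 231. ] yang -18.08 tilt [ 1.e-04 -0.e+00 -1.e+00] f [ 0.1 -0.6 -2.8] w 27.4 gf 30.0 j6 0.23
rows 10 shift [ 0.911 -0.283  0.008]
turn z total -0.02
```

```bash
python3 -m inch '[[1,[0.91,-0.283,0],[0,0,0]],[1,[0.91,-0.283,0],[0,0,0]],[1,[0.91,-0.283,0],[0,0,0]],[1,[0.91,-0.283,0],[0,0,0]],[1,[0.91,-0.283,0],[0,0,0]],[1,[0.91,-0.283,0],[0,0,0]],[1,[0.91,-0.283,0],[0,0,0]],[1,[0.91,-0.283,0],[0,0,0]],[1,[0.91,-0.283,0],[0,0,0]],[1,[0.91,-0.283,0],[0,0,0]],[1,[0,0,0],[0,0,0]],[1,[0,0,0],[0,0,0]]]'
python3 - <<'E'
from h import *
import go
go.go(495,231.5,200,-18)
p=eyes.get_image("side")
Rm=rot(p["attitude"]);K=p["K"]
print([(w(p,d["point"]).round(1).tolist(),round(d["score"],2)) for d in pinpoint(p,"hub")[:2]])
c=Rm.inv().apply(np.array([495,232,190])-p["position"]);u,v=int(K[0,2]+K[0,0]*c[0]/-c[2]),int(K[1,2]-K[1,1]*c[1]/-c[2])
cv2.imwrite("pics/s2.png",cv2.resize(p["pixels"][v-45:v+45,u-45:u+45],(540,540),interpolation=cv2.INTER_CUBIC)[:,:,::-1])
E
```

```text
t: 9.98
eef_pos: [494.5, 232.8, 230.5]
eef_rot: [-0.0, 0.809, 0.588, -0.0]
wrist_force: [0.1, -0.9, -3.6]
grip_width: 0.314
gripper_force: 30.0
t 9.98 pos [494.5 232.8 230.5] yang -17.92 tilt [-8.e-04 -5.e-04 -1.e+00] f [ 0.1 -0.9 -3.6] w 27.6 gf 30.0 j6 0.69
rows 2 shift [-0.021  0.018  0.61 ]
turn z total 0.02
[([318.6, -164.5, 32.6], 0.85), ([494.3, 235.9, 244.4], 0.63)]
```

View pics/s2.png

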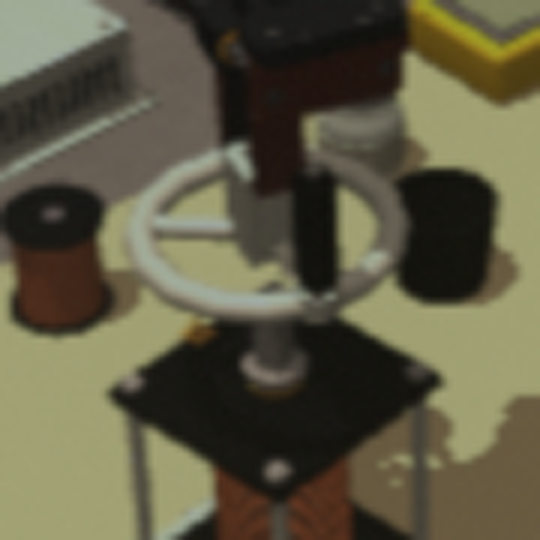

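The side crop shows the hub (263,240) above the shaft tip (272,300), which fits once perspective is allowed for. I'll lower it with force checks.

```bash
python3 -m inch '[[1,[-0.03,0,0.5],[0,0,0]],[1,[0,0,0.5],[0,0,0]],[1,[0,0,0],[0,0,0]]]'
python3 -m inch '[[1,[0,0,0.1],[0,0,0]],[1,[0,0,0.1],[0,0,0]],[1,[0,0,0],[0,0,0]]]'
python3 -m inch '[[1,[0,0,0.1],[0,0,0]],[1,[0,0,0],[0,0,0]]]'
python3 -m inch '[[1,[0,0,0.1],[0,0,0]],[1,[0,0,0],[0,0,0]]]'
python3 -m inch '[[1,[0,0,0.1],[0,0,0]],[1,[0,0,0],[0,0,0]]]'
```

```text
t: 10.33
eef_pos: [493.9, 229.7, 203.4]
eef_rot: [-0.0, 0.81, 0.587, -0.002]
wrist_force: [-0.1, 0.4, -4.3]
grip_width: 0.317
gripper_force: 30.0
t: 10.58
eef_pos: [494.7, 230.9, 201.3]
eef_rot: [0.0, 0.809, 0.587, 0.0]
wrist_force: [-0.4, -0.7, -3.2]
grip_width: 0.316
gripper_force: 30.0
t: 10.75
eef_pos: [494.6, 231.1, 198.6]
eef_rot: [0.0, 0.809, 0.587, 0.0]
wrist_force: [0.2, 0.4, -3.2]
grip_width: 0.312
gripper_force: 30.0
t: 10.92
eef_pos: [494.6, 231.3, 195.9]
eef_rot: [-0.0, 0.809, 0.587, 0.0]
wrist_force: [0.8, 0.3, -2.6]
grip_width: 0.31
gripper_force: 30.0
t: 11.08
eef_pos: [494.6, 231.7, 194.4]
eef_rot: [-0.0, 0.809, 0.588, 0.001]
wrist_force: [-1.2, 1.1, 0.5]
grip_width: 0.314
gripper_force: 30.0
```

```bash
python3 -m inch '[[1,[0,0,0.1],[0,0,0]],[1,[0,0,0],[0,0,0]]]'
python3 -m inch '[[1,[0,0,0.05],[0,0,-0.4]],[1,[0,0,0],[0,0,-0.4]],[1,[0,0,0],[0,0,-0.4]],[1,[0,0,0],[0,0,-0.4]],[1,[0,0,0],[0,0,0]]]'
python3 -m inch '[[1,[0,0,0.05],[0,0,-0.4]],[1,[0,0,0],[0,0,-0.4]],[1,[0,0,0],[0,0,-0.4]],[1,[0,0,0],[0,0,-0.4]],[1,[0,0,0],[0,0,0]]]'
```

```text
t: 11.25
eef_pos: [494.7, 231.9, 193.8]
eef_rot: [0.0, 0.809, 0.588, 0.002]
wrist_force: [-2.9, 1.7, 9.6]
grip_width: 0.311
gripper_force: 30.0
t: 11.67
eef_pos: [494.7, 232.3, 193.3]
eef_rot: [0.0, 0.769, 0.639, 0.003]
wrist_force: [-3.6, 1.4, 11.2]
grip_width: 0.314
gripper_force: 30.0
t: 12.08
eef_pos: [494.6, 232.4, 192.8]
eef_rot: [0.0, 0.727, 0.687, 0.003]
wrist_force: [-5.2, 2.2, 13.2]
grip_width: 0.318
gripper_force: 30.0
```

```bash
python3 -m inch '[[1,[0.02,-0.05,0],[0,0,-0.4]],[1,[0,0,0],[0,0,-0.4]],[1,[0,0,0],[0,0,-0.4]],[1,[0,0,0],[0,0,-0.4]],[1,[0,0,0],[0,0,0]]]'
python3 -m inch '[[1,[0,0,0],[0,0,-0.4]],[1,[0,0,0],[0,0,-0.4]],[1,[0,0,0],[0,0,-0.4]],[1,[0,0,0],[0,0,-0.4]],[1,[0,0,0],[0,0,0]]]'
python3 -m inch '[[1,[0,0,0],[0,0,-0.4]],[1,[0,0,0],[0,0,-0.4]],[1,[0,0,0],[0,0,-0.4]],[1,[0,0,0],[0,0,-0.4]],[1,[0,0,0],[0,0,0]]]'
```

```text
t: 12.5
eef_pos: [494.2, 232.5, 192.3]
eef_rot: [0.001, 0.682, 0.732, 0.003]
wrist_force: [-1.7, 1.0, 10.6]
grip_width: 0.316
gripper_force: 30.0
t: 12.92
eef_pos: [494.0, 232.3, 190.1]
eef_rot: [0.001, 0.634, 0.774, 0.002]
wrist_force: [0.5, 1.8, 5.3]
grip_width: 0.313
gripper_force: 30.0
t: 13.33
eef_pos: [493.7, 231.9, 188.0]
eef_rot: [0.0, 0.583, 0.812, 0.0]
wrist_force: [2.3, 1.8, -1.2]
grip_width: 0.315
gripper_force: 30.0
```

```bash
python3 -m inch '[[1,[0,0,0.2],[0,0,0]],[1,[0,0,0],[0,0,0]]]'
python3 -m inch '[[1,[0,0,0.2],[0,0,-0.2]],[1,[0,0,0],[0,0,0]]]'
python3 go.py 494 232 162
```

```text
t: 13.5
eef_pos: [493.6, 231.9, 182.4]
eef_rot: [0.0, 0.584, 0.812, 0.0]
wrist_force: [2.3, 2.8, -3.6]
grip_width: 0.313
gripper_force: 30.0
t: 13.67
eef_pos: [493.5, 231.9, 177.4]
eef_rot: [0.0, 0.577, 0.817, 0.0]
wrist_force: [3.7, 1.1, -5.1]
grip_width: 0.314
gripper_force: 30.0
t 13.67 pos [493.5 231.9 177.4] yang 19.58 tilt [ 2.e-04  1.e-04 -1.e+00] f [ 3.7  1.1 -5.1] w 27.7 gf 30.0 j6 0.04
rows 1 shift [-0.001  0.019  0.618]
```

```bash
python3 -m inch '[[1,[0,0.02,0.2],[0,0,0]],[1,[0,0,0.2],[0,0,0]],[1,[0,0,0.15],[0,0,0]],[1,[0,0,0],[0,0,0]]]'
python3 -m inch '[[1,[0,0,0.1],[0,0,0]],[1,[0,0,0.05],[0,0,0]],[1,[0,0,0],[0,0,0]]]'
```

```text
t: 14.0
eef_pos: [493.6, 232.0, 163.3]
eef_rot: [-0.0, 0.577, 0.817, -0.0]
wrist_force: [4.2, 2.7, -7.6]
grip_width: 0.311
gripper_force: 30.0
t: 14.25
eef_pos: [493.7, 232.1, 161.8]
eef_rot: [0.0, 0.577, 0.817, 0.0]
wrist_force: [0.3, 1.8, 2.6]
grip_width: 0.315
gripper_force: 30.0
```

```bash
python3 -m inch '[[1,[0,0,0.1],[0,0,0]],[1,[0,0,0.05],[0,0,0]],[1,[0,0,0],[0,0,0]],[1,[0,0,0],[0,0,0]],[1,[0,0,0],[0,0,0]]]'
python3 -m inch '[[0.45,[0,0,0],[0,0,0]],[0.45,[0,0,0],[0,0,0]],[0.45,[0,0,0],[0,0,0]],[0.45,[0,0,0],[0,0,0]],[0.45,[0,0,-0.4],[0,0,0]],[0.45,[0,0,-0.9],[0,0,0]],[0.45,[0,0,-0.9],[0,0,0]],[0.45,[0,0,-0.9],[0,0,0]],[0.45,[0,0,-0.9],[0,0,0]],[0.45,[0,0,0],[0,0,0]]]'
python3 - <<'E'
from h import *
import go
go.go(440,213,255,None)
for n in["top","side"]:
    p=eyes.get_image(n)
    for t in["hub","handle"]: print(n,t,[(w(p,d["point"]).round(1).tolist(),round(d["score"],2)) for d in pinpoint(p,t)[:3]])
    W=cloud(p);k=(np.hypot(W[...,0]-440,W[...,1]-213)<22)&(W[...,2]>190)&(W[...,2]<226);q=W[k]
    print(k.sum(),q.mean(0).round(1),q.min(0).round(1),q.max(0).round(1)) if k.sum() else 0
Rm=rot(p["attitude"]);K=p["K"]
c=Rm.inv().apply(np.array([480,232,190])-p["position"]);u,v=int(K[0,2]+K[0,0]*c[0]/-c[2]),int(K[1,2]-K[1,1]*c[1]/-c[2])
cv2.imwrite("pics/s3.png",cv2.resize(p["pixels"][v-45:v+45,u-45:u+45],(540,540),interpolation=cv2.INTER_CUBIC)[:,:,::-1])
E
```

```text
t: 14.67
eef_pos: [493.9, 232.1, 161.7]
eef_rot: [0.001, 0.577, 0.817, 0.002]
wrist_force: [-4.0, -0.2, 16.9]
grip_width: 0.317
gripper_force: 30.0
t: 15.5
eef_pos: [494.8, 232.3, 263.1]
eef_rot: [0.002, 0.577, 0.817, 0.003]
wrist_force: [0.6, 0.0, 0.6]
grip_width: 0.545
gripper_force: 0.0
t 15.5 pos [494.8 232.3 263.1] yang 19.53 tilt [ 0.0073  0.0027 -1.    ] f [0.6 0.  0.6] w 48.0 gf 0.0 j6 0.04
rows 3 shift [ 0.002 -0.776  0.102]
top hub [([494.6, 232.9, 176.8], 0.6), ([319.5, -171.1, 36.0], 0.56)]
top handle [([270.5, -140.1, 44.5], 0.55)]
side hub [([321.2, -163.0, 34.5], 0.85), ([496.1, 232.9, 176.2], 0.61)]
side handle [([444.1, 209.7, 187.2], 0.65), ([269.7, -133.2, 50.5], 0.5)]
80 [434.  218.8 207.7] [426.4 204.6 190.7] [445.1 226.5 220.1]
```

View pics/s3.png

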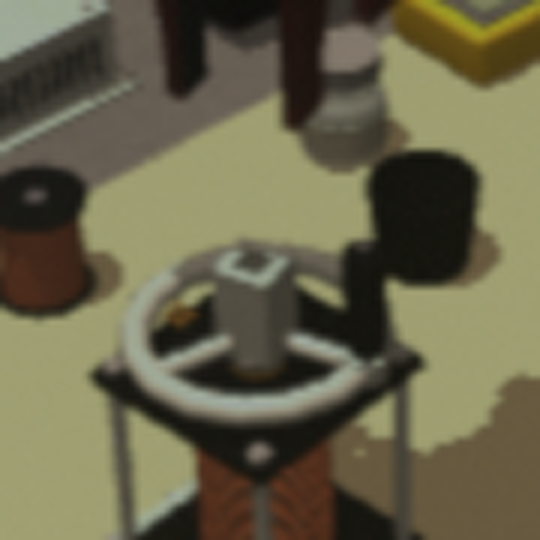

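The side crop shows the wheel fully down, with the hub at (257,310) and the handle at (365,295). Next I'll grasp the handle.

```bash
python3 -m inch '[[0.6,[0,-0.77,0],[0,0,0]],[0.6,[0,-0.77,0],[0,0,0]],[0.6,[0,-0.77,0],[0,0,0]],[0.6,[0,0,0],[0,0,0]],[0.6,[0,0,0],[0,0,0]]]'
python3 go.py 440.3 213.2 171 19.5
```

```text
t: 16.22
eef_pos: [439.0, 212.5, 256.8]
eef_rot: [0.0, 0.577, 0.817, 0.0]
wrist_force: [0.0, -0.5, 0.6]
grip_width: 0.398
gripper_force: 0.0
t 16.22 pos [439.  212.5 256.8] yang 19.54 tilt [ 1.e-04  0.e+00 -1.e+00] f [ 0.  -0.5  0.6] w 35.0 gf 0.0 j6 0.04
rows 4 shift [0.002 0.014 0.858]
turn z total 0.01
```

```bash
python3 -m inch '[[0.6,[0,0.05,0.7],[0,0,0]],[0.6,[0,0,0.7],[0,0,0]],[0.6,[0,0,0.7],[0,0,0]],[0.6,[0,0,0.7],[0,0,0]],[0.6,[0,0,0.5],[0,0,0]],[0.6,[0,0,0],[0,0,0]]]'
python3 -m inch '[[1,[0,0,0.05],[0,0,0]],[1,[0,0,0],[0,0,0]],[1,[0,0,0],[0,0,0]],[1,[0,0,0],[0,0,0]],[1,[0,0,0],[0,0,0]]]'
python3 go.py 440.3 213.2 171 19.5
```

```text
t: 16.72
eef_pos: [439.7, 212.6, 170.7]
eef_rot: [-0.002, 0.577, 0.817, -0.003]
wrist_force: [-1.2, -0.0, -0.2]
grip_width: 0.4
gripper_force: 0.0
t: 17.13
eef_pos: [440.7, 213.1, 174.5]
eef_rot: [0.0, 0.577, 0.817, 0.001]
wrist_force: [-1.1, -0.2, 0.4]
grip_width: 0.215
gripper_force: 30.0
t 17.13 pos [440.7 213.1 174.5] yang 19.54 tilt [ 1.1e-03  4.0e-04 -1.0e+00] f [-1.1 -0.2  0.4] w 18.9 gf 30.0 j6 0.04
rows 1 shift [ 0.008 -0.015  0.139]
turn z total 0.01
```

```bash
cat > ang.py <<'E'
from h import *
s=sensors.observe();d=s["eef_pos"]-np.array([494,232.2,0]);th=np.degrees(np.arctan2(d[1],d[0]))
f=s["wrist_force"];t=np.array([-np.sin(np.radians(th)),np.cos(np.radians(th))])
print("t %.2f psi %.1f r %.1f z %.1f Ft %.1f Fr %.1f Fz %.1f w %.1f gf %.1f"%(s["t"],th-19.54,np.hypot(*d[:2]),d[2],f[:2]@t,f[:2]@d[:2]/57,f[2],s["grip_width"]*88,s["gripper_force"]))
E
python3 -m inch '[[1,[0.59,0.078,0],[0,0,0]],[1,[0.55,0.227,0],[0,0,0]],[1,[0.472,0.363,0],[0,0,0]],[1,[0.363,0.472,0],[0,0,0]]]'; python3 ang.py
python3 -m inch '[[1,[0.227,0.55,0],[0,0,0]],[1,[0.078,0.59,0],[0,0,0]]]'; python3 ang.py
```

```text
t: 17.47
eef_pos: [450.5, 269.6, 174.4]
eef_rot: [0.0, 0.577, 0.817, 0.0]
wrist_force: [0.7, -3.1, -0.3]
grip_width: 0.221
gripper_force: 30.0
t 17.47 psi 119.8 r 57.4 z 174.4 Ft 1.9 Fr -2.6 Fz -0.3 w 19.4 gf 30.0
t: 17.63
eef_pos: [475.1, 286.6, 174.3]
eef_rot: [0.0, 0.576, 0.817, 0.0]
wrist_force: [-2.2, -4.4, 0.5]
grip_width: 0.223
gripper_force: 30.0
t 17.63 psi 89.6 r 57.6 z 174.3 Ft 3.5 Fr -3.5 Fz 0.5 w 19.7 gf 30.0
```

```bash
echo 'import sys;sys.exit(abs(f[:2]@t)>9)' >> ang.py
python3 -m inch '[[1,[-0.009,0.199,0],[0,0,0]],[1,[-0.026,0.197,0],[0,0,0]],[1,[-0.043,0.194,0],[0,0,0]]]' >/dev/null; python3 ang.py && python3 -m inch '[[1,[-0.06,0.19,0],[0,0,0]],[1,[-0.076,0.184,0],[0,0,0]],[1,[-0.092,0.177,0],[0,0,0]]]' >/dev/null; python3 ang.py && python3 -m inch '[[1,[-0.107,0.168,0],[0,0,0]],[1,[-0.121,0.158,0],[0,0,0]],[1,[-0.134,0.147,0],[0,0,0]]]' >/dev/null && python3 ang.py && python3 -m inch '[[1,[-0.147,0.134,0],[0,0,0]],[1,[-0.158,0.121,0],[0,0,0]],[1,[-0.168,0.107,0],[0,0,0]]]' >/dev/null && python3 ang.py && python3 -m inch '[[1,[-0.177,0.092,0],[0,0,0]],[1,[-0.184,0.076,0],[0,0,0]],[1,[-0.19,0.06,0],[0,0,0]]]' >/dev/null && python3 ang.py && python3 -m inch '[[1,[-0.194,0.043,0],[0,0,0]],[1,[-0.197,0.026,0],[0,0,0]],[1,[-0.199,0.009,0],[0,0,0]]]' >/dev/null && python3 ang.py
```

```text
t 17.88 psi 74.7 r 57.5 z 174.3 Ft 2.9 Fr 1.9 Fz 3.8 w 19.3 gf 30.0
t 17.88 psi 74.7 r 57.5 z 174.3 Ft 2.9 Fr 1.9 Fz 3.8 w 19.3 gf 30.0False
False
```

```bash
sed -i 's/sys.exit(\(.*\))$/sys.exit(int(\1))/' ang.py; python3 -m inch '[[1,[-0.06,0.19,0],[0,0,0]],[1,[-0.076,0.184,0],[0,0,0]],[1,[-0.092,0.177,0],[0,0,0]]]' >/dev/null; python3 ang.py && python3 -m inch '[[1,[-0.107,0.168,0],[0,0,0]],[1,[-0.121,0.158,0],[0,0,0]],[1,[-0.134,0.147,0],[0,0,0]]]' >/dev/null && python3 ang.py && python3 -m inch '[[1,[-0.147,0.134,0],[0,0,0]],[1,[-0.158,0.121,0],[0,0,0]],[1,[-0.168,0.107,0],[0,0,0]]]' >/dev/null && python3 ang.py && python3 -m inch '[[1,[-0.177,0.092,0],[0,0,0]],[1,[-0.184,0.076,0],[0,0,0]],[1,[-0.19,0.06,0],[0,0,0]]]' >/dev/null && python3 ang.py && python3 -m inch '[[1,[-0.194,0.043,0],[0,0,0]],[1,[-0.197,0.026,0],[0,0,0]],[1,[-0.199,0.009,0],[0,0,0]]]' >/dev/null && python3 ang.py
```

```text
t 18.13 psi 64.1 r 57.4 z 174.1 Ft 27.8 Fr 1.2 Fz 11.9 w 19.1 gf 30.1
```

```bash
python3 -m inch '[[1,[0,0,0],[0,0,0]],[1,[0,0,0],[0,0,0]],[1,[0,0,0],[0,0,0]],[1,[0,0,0],[0,0,0]]]'; python3 ang.py
```

```text
t: 18.47
eef_pos: [500.1, 289.4, 174.1]
eef_rot: [-0.004, 0.576, 0.818, -0.002]
wrist_force: [-18.6, 3.8, 8.2]
grip_width: 0.223
gripper_force: 30.1
t 18.47 psi 64.4 r 57.5 z 174.1 Ft 18.9 Fr 1.8 Fz 8.2 w 19.6 gf 30.1
```

Run:
```python
from h import *
p=eyes.get_image("side")
print([(w(p,d["point"]).round(1).tolist(),round(d["score"],2)) for d in pinpoint(p,"hub")[:2]])
Rm=rot(p["attitude"]);K=p["K"]
c=Rm.inv().apply(np.array([480,232,140])-p["position"]);u,v=int(K[0,2]+K[0,0]*c[0]/-c[2]),int(K[1,2]-K[1,1]*c[1]/-c[2])
cv2.imwrite("pics/s4.png",cv2.resize(p["pixels"][v-45:v+45,u-45:u+45],(540,540),interpolation=cv2.INTER_CUBIC)[:,:,::-1])
```

```text
[([496.1, 233.6, 176.0], 0.85), ([511.7, 453.7, -0.9], 0.7)]
```

View pics/s4.png

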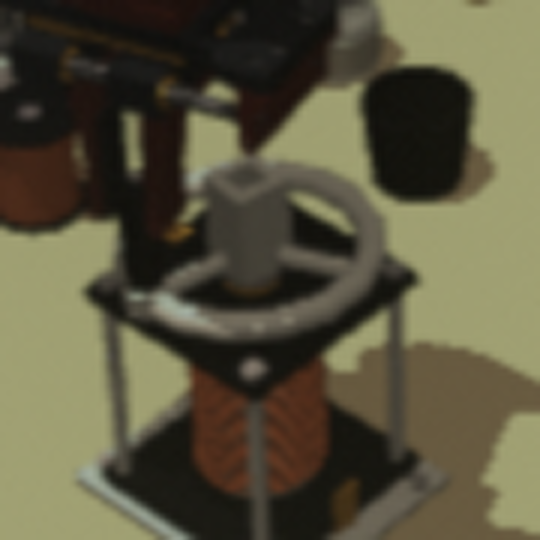

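The crop shows the wheel seated and the fingers on the handle at (145,250). The tangential force holds at 19 N against 2–3 N while turning, so the coil is at its stop, with the handle at ψ≈64.4°. Allowing for 10° of total play, the target is 64.4+10+720°, which leaves ψ≈74–75.

```bash
python3 -m inch '[[1,[0.227,-0.55,0],[0,0,0]],[1,[0.078,-0.59,0],[0,0,0]],[1,[-0.078,-0.59,0],[0,0,0]],[1,[-0.227,-0.55,0],[0,0,0]],[1,[-0.363,-0.472,0],[0,0,0]],[1,[-0.472,-0.363,0],[0,0,0]],[1,[-0.55,-0.227,0],[0,0,0]],[1,[-0.59,-0.078,0],[0,0,0]]]'; python3 ang.py
python3 -m inch '[[1,[-0.59,0.078,0],[0,0,0]],[1,[-0.55,0.227,0],[0,0,0]],[1,[-0.472,0.363,0],[0,0,0]],[1,[-0.363,0.472,0],[0,0,0]],[1,[-0.227,0.55,0],[0,0,0]],[1,[-0.078,0.59,0],[0,0,0]]]'; python3 ang.py
```

```text
t: 19.23
eef_pos: [440.3, 212.7, 174.3]
eef_rot: [0.0, 0.577, 0.817, 0.001]
wrist_force: [2.3, 3.7, 1.4]
grip_width: 0.219
gripper_force: 30.0
t 19.23 psi -179.5 r 57.1 z 174.3 Ft -2.7 Fr -3.4 Fz 1.4 w 19.2 gf 30.0
t: 19.73
eef_pos: [514.0, 178.2, 173.8]
eef_rot: [-0.001, 0.577, 0.817, 0.0]
wrist_force: [-5.0, 6.9, 3.6]
grip_width: 0.217
gripper_force: 30.0
t 19.73 psi -89.2 r 57.6 z 173.8 Ft -2.3 Fr -8.3 Fz 3.6 w 19.1 gf 30.0
```

```bash
python3 -m inch '[[1,[0.078,0.59,0],[0,0,0]],[1,[0.227,0.55,0],[0,0,0]],[1,[0.363,0.472,0],[0,0,0]],[1,[0.472,0.363,0],[0,0,0]],[1,[0.55,0.227,0],[0,0,0]],[1,[0.59,0.078,0],[0,0,0]],[1,[0.59,-0.078,0],[0,0,0]],[1,[0.55,-0.227,0],[0,0,0]],[1,[0.472,-0.363,0],[0,0,0]],[1,[0.363,-0.472,0],[0,0,0]],[1,[0.227,-0.55,0],[0,0,0]],[1,[0.078,-0.59,0],[0,0,0]]]' >/dev/null; python3 ang.py && python3 -m inch '[[1,[-0.078,-0.59,0],[0,0,0]],[1,[-0.227,-0.55,0],[0,0,0]],[1,[-0.363,-0.472,0],[0,0,0]],[1,[-0.472,-0.363,0],[0,0,0]],[1,[-0.55,-0.227,0],[0,0,0]],[1,[-0.59,-0.078,0],[0,0,0]],[1,[-0.59,0.078,0],[0,0,0]],[1,[-0.55,0.227,0],[0,0,0]],[1,[-0.472,0.363,0],[0,0,0]],[1,[-0.363,0.472,0],[0,0,0]],[1,[-0.227,0.55,0],[0,0,0]],[1,[-0.078,0.59,0],[0,0,0]]]' >/dev/null; python3 ang.py
```

```text
t 20.73 psi 88.4 r 57.6 z 174.2 Ft -1.4 Fr 1.3 Fz 2.6 w 19.4 gf 30.0
t 21.73 psi -88.9 r 57.6 z 173.7 Ft -2.5 Fr -8.2 Fz 3.2 w 19.0 gf 30.0
```

```bash
python3 -m inch '[[1,[0.078,0.59,0],[0,0,0]],[1,[0.227,0.55,0],[0,0,0]],[1,[0.363,0.472,0],[0,0,0]],[1,[0.472,0.363,0],[0,0,0]],[1,[0.55,0.227,0],[0,0,0]],[1,[0.59,0.078,0],[0,0,0]],[1,[0.59,-0.078,0],[0,0,0]],[1,[0.55,-0.227,0],[0,0,0]],[1,[0.472,-0.363,0],[0,0,0]],[1,[0.363,-0.472,0],[0,0,0]]]' >/dev/null; python3 ang.py && python3 -m inch '[[1,[0.12,-0.27,0],[0,0,0]],[1,[0.107,-0.28,0],[0,0,0]],[1,[0,0,0],[0,0,0]],[1,[0,0,0],[0,0,0]],[1,[0,0,0],[0,0,0]],[1,[0,0,0],[0,0,0]],[1,[0,0,0],[0,0,0]],[1,[0,0,0],[0,0,0]]]'; python3 ang.py
python3 - <<'E'
from h import *
p=eyes.get_image("side")
print([(w(p,d["point"]).round(1).tolist(),round(d["score"],2)) for d in pinpoint(p,"hub")[:2]])
cv2.imwrite("pics/s5.png",cv2.resize(p["pixels"][170:300,140:280],(560,520),interpolation=cv2.INTER_CUBIC)[:,:,::-1])
E
```

```text
t 22.57 psi 57.8 r 57.7 z 174.1 Ft -3.2 Fr 0.7 Fz 3.4 w 19.4 gf 30.0
t: 23.23
eef_pos: [490.4, 289.5, 174.2]
eef_rot: [-0.0, 0.577, 0.817, 0.001]
wrist_force: [-1.3, 5.6, 6.9]
grip_width: 0.22
gripper_force: 30.0
t 23.23 psi 74.1 r 57.4 z 174.2 Ft 1.0 Fr 5.8 Fz 6.9 w 19.4 gf 30.0
[([320.0, -166.1, 33.9], 0.93), ([494.8, 233.9, 178.1], 0.83)]
```

View pics/s5.png

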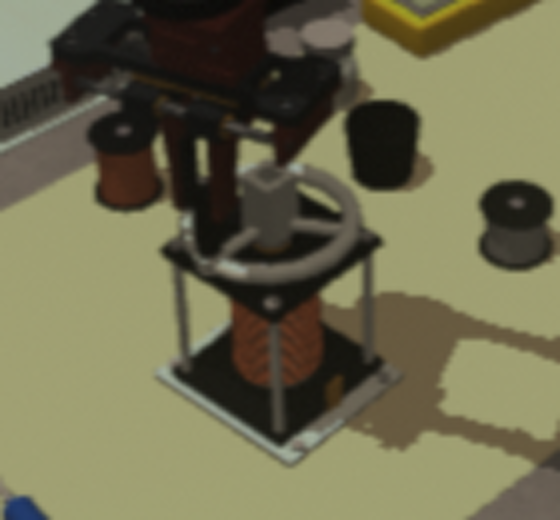

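The crop shows the wheel home with the hub at (270,205), the fingers on the handle at (205,220), and the bystanders where they were. ψ is 74.1°, against a target of 74.4°, so I'm handing in.

```bash
python3 -c "
from rig import r;print(r.job_done())"
```

```text
the job is handed in; nothing more can be done
None
```

The job is handed in, with no verdict returned: the aluminium wheel is seated on the shaft, the coil was wound clockwise to its stop and then backed off two turns (handle within about 0.5° of target, play allowed for), and the gripper still holds the handle at 30 N.

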